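# Seat a vial rack in the autosampler tray

## Task

The full vial rack stands crooked on the drawn-out tray of the autosampler, so the needle would miss the vials. Slide it into the corner of the two low fences until it sits square and fully flush against both of them, without lifting or tipping it, and leave the other things on the bench and tray where they are.

Things in the scene. Friction and masses are not known exactly. Their poses are not given: they have to be found in the camera images.
- rack: Full vial rack: grey block 127 (x) x 85 (y) x 33 mm high, with blue vial caps 8 mm above it (41 mm in all); 0.25 to 0.5 kg, too wide to grasp. Loose on the tray, up to 0.3 rad askew, clear of both fences; friction about 0.3, so it slides with 1 to 2 N. Sides upright to 33 mm. Origin: centre of its underside; x along its long side, towards the side fence; y towards the back fence; z up.
- rack_corner (a point): The rack's lower corner that belongs in the fence corner: at x +63.5, y +42.5, z 0 mm of the rack. Axes as the rack's.
- sampler: Fixed autosampler at the left: white module 345 (x) x 435 (y) x 200 mm high, its smoked front 55 mm behind the back fence's inner face and facing right (-y); an aluminium tray is drawn out of it. It does not move when pushed. Origin: on the bench straight below point tray_corner; x along its front, towards the side fence; y into the module; z up.
- tray_corner (a point): Point of the tray floor, 50 mm above the bench, where the inner faces of two grey fences (12 mm high, 8 mm thick) meet. Axes as the sampler's: back fence's inner face is y = 0 (runs 250 mm to -x), side fence's is x = 0 (185 mm to -y). Floor flat, x -250 to +55, y -191 mm to the module, no lip on the two open sides. The rack belongs at x < 0, y < 0.
- wash_bottle: Small capped glass jar, 32 mm across and 55 mm high, loose on the tray beyond the side fence; leave it. Origin: centre of its underside.
- spare_rack: Empty vial rack, 127 x 85 x 33 mm, grey, with open holes and no caps, on the bench to the right; leave it. Origin: centre of its underside.
- amber_bottle: Amber glass solvent bottle, 96 mm across and 220 mm high, on the bench; leave it. Origin: centre of its underside.
- column: Steel chromatography column, 284 mm long and 19 mm high, lying on the bench; leave it. Origin: below its middle.
- wrench: Steel spanner, 150 mm long, lying on the bench; leave it. Origin: below its middle.

How it is judged:
At the end, for the whole second after the job is handed in: The rack lies flat and at rest on the tray, its corner within 3 mm of both fences and its sides parallel to them within 0.02 rad (about 1 degree) (x of rack_corner in the frame of tray_corner above -0.003 m and y of rack_corner in the frame of tray_corner above -0.003 m and z of rack_corner in the frame of tray_corner below 0.003 m and angle between the x axis of rack and the x axis of sampler, either way round below 0.02 rad and angle between rack's own z axis and vertical below 0.03 rad and linear speed of rack below 0.01 m/s); the robot touches nothing.
It fails at once if the rack is lifted more than 12 mm off the tray or falls from it (z of rack in the frame of tray_corner above 0.012 m or z of rack in the frame of tray_corner below -0.012 m).
It fails at once if the rack is tipped by more than 0.2 rad (angle between rack's own z axis and vertical above 0.2 rad).
It fails at once if the wash bottle, spare rack, amber bottle, column or spanner is moved by more than 20 mm (distance of any of wash_bottle, spare_rack, amber_bottle, column, wrench from where it was at the start of the episode above 0.02 m).
It also fails if it takes over 64 s, if anything falls off the work surface, if the arm or the gripper's body presses on something with over 40 N, if the wrist force passes 120 N, or if a joint passes its speed limit or range.

## Robot

A 7-joint arm with a two-finger parallel gripper is mounted at the origin on the work surface. World frame = base frame: x ahead of the robot, y to its left, z up, the work surface at z = 0. Lengths are in m, angles in rad, forces in N, time in s.
With the tool pointing down it reaches from about 0.425 to 0.925 m from the base axis. Payload 6.8 kg.
Tool frame: the origin (TCP) lies between the finger pads; the fingertips stand r.tcp_to_tips ahead of it and the grasp point (between the pads) lies 3 mm ahead of it (r.tcp_to_tips is the distance from the TCP to the fingertips, in m); z points along the fingers, y is the line along which they close (so a half turn about z gives the same grasp; the last joint's range is limited). The gripper opens to 85 mm and grips with 20 to 120 N. Pads are 22 mm wide; open, the fingers measure 114 mm over their backs; the gripper's body (76 mm by 85 mm) begins 54 mm behind the grasp point. The pads swing forward as they close: fully open they stand 13 mm farther back than shut.
Start: joints at [1.168, 0.477, 0.022, 1.555, -0.011, 1.109, -0.083], TCP at [0.196, -0.646, 0.253] pointing down, gripper open.
Joint ranges: [-2.96, 2.96], [-0.34, 2.1], [-1.41, 1.46], [0.24, 2.44], [-1.37, 4.51], [0.17, 1.92], [-2.96, 2.96]. Speed limits (rad/s): [2.39, 2.39, 3.14, 3.14, 3.14, 3.14, 3.14].

## Interface

Orientations are given as a rotation vector (axis times angle).
In Python, from bench import r gives the robot as it stands. The module is installed in compiled form; this text tells all that it offers.
- The arm moves only by the tool step_arm, never from a script. Its argument "moves" is a list of rows, each an object of numbers: "rx", "ry", "rz": the turn, a rotation vector about the tool's x, y, z in degrees; "dx", "dy", "dz": the shift along the tool's x, y, z in mm; "gripper": the opening, from -1 (shut) to 1 (fully open). In form: [{"rx": .., "ry": .., "rz": .., "dx": .., "dy": .., "dz": .., "gripper": ..}, ...]. A call has 1 to 20 rows; each row shifts and turns the commanded pose from where the row before left it, along the tool's axes as they then stand; what a row does not reach is not made up. A row lasts 1/8 s, in which the tool goes at most 62.5 mm and 10.7 degrees, less where a joint would pass 70% of its speed; a pose out of reach is approached as far as the arm can. A call is refused whole if a number of a shift passes 62.5 or a number of a turn 10.7, either way. A call with a gripper value outside its range is refused whole. The fingers move at their own pace and stop on an object; "grip_force" is the grip in N (left out, the last holds). Time passes only in rows, so rows that do not move let the fingers close. It gives the time, the measured TCP pose, the force, the opening and the grip force at its end, in the units of the state.
- r.get_obs(): the state, without advancing time (a new reading comes with each control period).
- r.grab_frame(name): name is "side" or "top"; returns the picture (384x512x3 uint8, blue, green, red); there is no depth.
- r.camera_info(name): a dict with "mtx" (3x3 intrinsics, pixels), "D" ([k1, k2, p1, p2, k3] as OpenCV has them; the pictures are not rectified), "rvec" (rotation vector, rad) and "tvec" (3), from world to camera coordinates, as OpenCV has them. Camera axes: x right, y down, z forward; pixel columns grow to the right and rows downward; lengths in m; the calibration is good to about 2 mm. A picture is of the moment at which its call begins. camera_info takes no time and is no camera call.
- r.hand_in(): hands the job in; it is judged then, once.
The state is a dict: "clock": time; "joints": joint angles; "qvel": joint speeds; "tau": joint torques, N m; "tcp_pos": TCP position; "orientation": TCP orientation; "contact_force": force on the tool from outside, world axes, zero at the start; "moment": the same for the moment, N m; "grip_width": finger opening in m; "gripper_force": force on a finger pad.
Only numpy, scipy, OpenCV 4.12 (cv2) and the standard library are available. Lean on these libraries where they do the work, as an engineer would, in place of code of your own. Each camera call takes 0.05 s, during which the arm holds its last target. There are 200 camera calls.

## Working session

There is one attempt and no reset: what is moved stays moved. The work goes in short steps, Python scripts to look and compute and a tool call to move; the robot and the scene stay as the last step left them, time stands still between calls to the robot, and variables do not carry over. Pictures are saved under pics/ and viewed, at most 10 in all, crops included, and the job is handed in when it is done.

Besides the shell and the picture viewer there is one more tool, called as name(argument=value, ...), one argument or row to a line, values as JSON. step_arm: Moves the arm, as the interface text tells. Its arguments: {"type":"object","properties":{"moves":{"type":"array","items":{"type":"object","properties":{"rx":{"type":"number"},"ry":{"type":"number"},"rz":{"type":"number"},"dx":{"type":"number"},"dy":{"type":"number"},"dz":{"type":"number"},"gripper":{"type":"number"}}}},"grip_force":{"type":"number"}},"required":["moves"]}

```bash
mkdir -p pics; python3 - <<'E'
from bench import r
import cv2
for n in("side","top"):
    f=r.grab_frame(n); cv2.imwrite(f"pics/{n}0.png",cv2.resize(f,(800,600),interpolation=cv2.INTER_CUBIC))
    cv2.imwrite(f"pics/{n}_raw0.png",f)
    print(n,r.camera_info(n))
o=r.get_obs(); print(o); print(r.tcp_to_tips)
E
```

```text
side {'mtx': array([[355.58197539,   0.        , 256.0904794 ],
       [  0.        , 355.58197539, 195.37832431],
       [  0.        ,   0.        ,   1.        ]]), 'D': array([0.00425683, 0.        , 0.        , 0.        , 0.        ]), 'rvec': array([ 0.55516863, -2.70508221,  1.14941719]), 'tvec': array([0.42084303, 0.31380706, 0.68431655])}
top {'mtx': array([[431.20392662,   0.        , 254.39105882],
       [  0.        , 431.20392662, 183.60668444],
       [  0.        ,   0.        ,   1.        ]]), 'D': array([-0.05980824,  0.        ,  0.        ,  0.        ,  0.        ]), 'rvec': array([ 2.15375191, -2.19096619,  0.02386826]), 'tvec': array([-0.14452873,  0.54430389,  0.93189458])}
{'clock': 0.1, 'joints': array([ 1.16790235,  0.47774264,  0.02236117,  1.5563522 , -0.0115107 ,
        1.10928944, -0.08311181]), 'qvel': array([-0.00025385, -0.00265932, -0.00036521, -0.00272585,  0.00060273,
        0.00111065, -0.00035424]), 'tau': array([ 4.88167541e-03, -5.97755349e+01,  1.61351714e+00, -2.81954759e+01,
        1.27769104e-02,  5.07928751e-03,  3.22895801e-05]), 'tcp_pos': array([ 0.19595609, -0.64541192,  0.25240652]), 'orientation': array([-3.10592486e+00, -4.61127793e-01,  5.69883518e-04]), 'contact_force': array([-0.81844346,  0.07229687,  0.23280446]), 'moment': array([-0.01229536, -0.00882497,  0.0013172 ]), 'gripper_force': 0.0, 'grip_width': 0.08571536568712143}
0.022
```

View pics/top0.png

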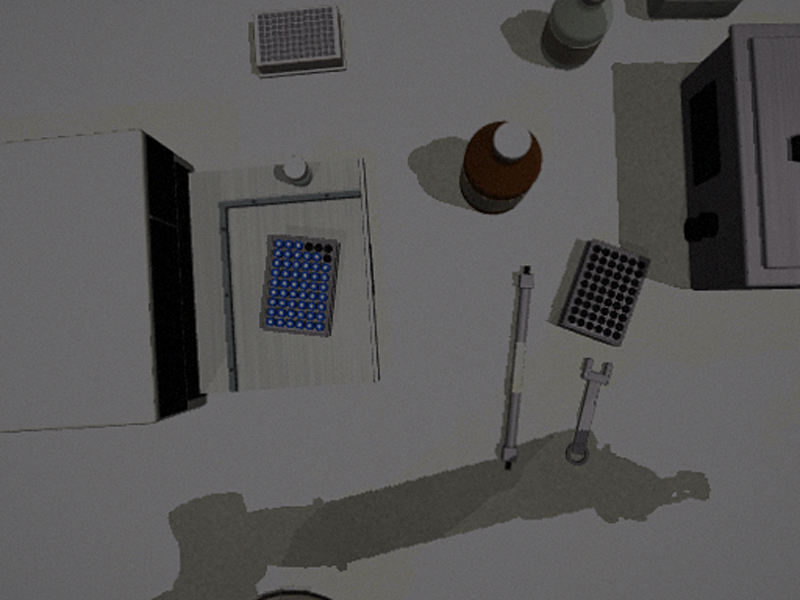

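View pics/side0.png

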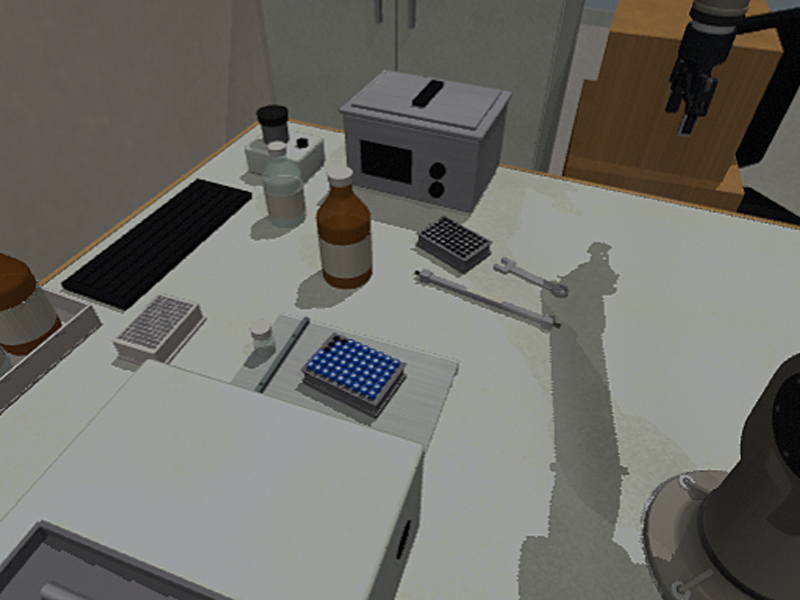

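The top view shows, in 800x600 pixels, the fence corner near (226,206), the back fence running down to (234,390) and the side fence running right to (360,193). The rack is centred near (300,287) and slightly askew. The jar is at (294,172). I'll zoom in for accurate edges.

```bash
cat > h.py <<'E'
import numpy as np, cv2
from bench import r
def bp(uv,z,n="top"):
    c=r.camera_info(n); R=cv2.Rodrigues(c["rvec"])[0]; t=c["tvec"]
    p=cv2.undistortPoints(np.float64(uv).reshape(-1,1,2),c["mtx"],c["D"]).reshape(-1,2)
    d=np.c_[p,np.ones(len(p))]@R; o=-R.T@t
    return o+d*((z-o[2])/d[:,2])[:,None]
def crop(f,name,x0=120,y0=95,w=133,h=100,s=6):
    g=cv2.resize(f[y0:y0+h,x0:x0+w],None,fx=s,fy=s,interpolation=cv2.INTER_CUBIC)
    cv2.imwrite(name,np.clip(g*1.8,0,255).astype(np.uint8))
E
python3 - <<'E'
from h import *
f=cv2.imread("pics/top_raw0.png"); crop(f,"pics/c0.png",y0=100,x0=118,h=150,w=133,s=4)
crop(f,"pics/c1.png",x0=125,y0=115,h=100,w=130,s=6)
E
```

```text
(no output)
```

View pics/c0.png

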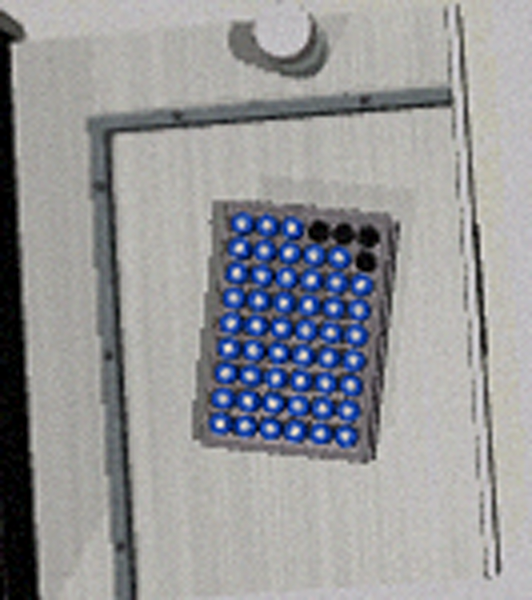

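```bash
python3 - <<'E'
from h import *
np.set_printoptions(precision=4,suppress=True)
q=lambda a:(np.float64(a)+.5)/4-.5+[118,100]
F=bp(q([(112,133),(132,598),(112,131),(450,103)]),.062)
R=bp(q([(214,201),(390,213),(366,458),(195,440)]),.083)
J=bp(q([(281,32)]),.105)
print(F,R,J,sep="\n")
b=F[0]-F[1]; s=F[3]-F[2]
print("fence angs",np.degrees(np.arctan2(b[1],b[0])),np.degrees(np.arctan2(-s[0],-s[1]))*-1)
for i,j in((3,0),(2,1)): d=R[j]-R[i]; print("long",np.linalg.norm(d),np.degrees(np.arctan2(d[1],d[0])))
for i,j in((1,0),(2,3)): d=R[j]-R[i]; print("short",np.linalg.norm(d),np.degrees(np.arctan2(-d[0],d[1])))
c=r.camera_info("top");print("cam",-cv2.Rodrigues(c["rvec"])[0].T@c["tvec"])
f=cv2.imread("pics/top_raw0.png").astype(int)
m=((f[...,0]-f[...,2])>40).astype(np.uint8); ys,xs=np.nonzero(m)
k=(xs<260)&(xs>150); print(k.sum(),cv2.minAreaRect(np.c_[xs,ys][k].astype(np.float32)))
box=cv2.boxPoints(cv2.minAreaRect(np.c_[xs,ys][k].astype(np.float32))); print(bp(box,.091))
E
```

```text
[[ 0.651   0.0739  0.062 ]
 [ 0.4056  0.0635  0.062 ]
 [ 0.6521  0.0739  0.062 ]
 [ 0.6625 -0.1065  0.062 ]]
[[ 0.6103  0.0142  0.083 ]
 [ 0.6021 -0.077   0.083 ]
 [ 0.4771 -0.0634  0.083 ]
 [ 0.4876  0.0245  0.083 ]]
[[ 0.6924 -0.0253  0.105 ]]
fence angs 2.4108624360934114 3.2844043029394356
long 0.12320884050073631 -4.817271519816591
long 0.12569239485043363 -6.19978822890967
short 0.0915043943888867 -5.17579582843549
short 0.0885215211386572 -6.772058045275888
cam [ 0.4848 -0.1892  0.9564]
966 ((190.8177947998047, 181.98081970214844), (36.58733367919922, 55.69230651855469), 6.009006023406982)
[[ 0.4912  0.0157  0.091 ]
 [ 0.6038  0.0032  0.091 ]
 [ 0.5943 -0.0714  0.091 ]
 [ 0.4824 -0.0585  0.091 ]]
```

step_arm(
  moves=[
    {"rz":-9.5},
    {"rz":-9.5},
    {"rz":-9.5},
    {"rz":-9.5},
    {"rz":-9.5},
    {"rz":-9.5},
    {"rz":-9.5},
    {"rz":-9.5},
    {},
  ],
)

```text
invalid input at $.moves[0]: expected keys rx, ry, rz, dx, dy, dz, gripper
```

step_arm(
  moves=[
    {"dx":32,"dy":23},
    {"dx":32,"dy":23},
    {"dx":32,"dy":23},
    {"dx":32,"dy":23},
    {"dx":32,"dy":23},
    {"dx":32,"dy":23},
    {"dx":32,"dy":23},
    {"dx":32,"dy":23},
    {"dx":32,"dy":23},
    {"dx":32,"dy":23},
    {"dx":32,"dy":23},
    {"dx":32,"dy":23},
    {"dx":32,"dy":23},
    {"dx":32,"dy":23},
    {"dx":32,"dy":23},
    {"dx":20,"dy":20},
    {},
    {},
  ],
)

```text
invalid input at $.moves[0]: expected keys rx, ry, rz, dx, dy, dz, gripper
```

step_arm(
  moves=[
    {"rx":0,"ry":0,"rz":-9.5,"dx":0,"dy":0,"dz":0,"gripper":1},
    {"rx":0,"ry":0,"rz":-9.5,"dx":0,"dy":0,"dz":0,"gripper":1},
    {"rx":0,"ry":0,"rz":-9.5,"dx":0,"dy":0,"dz":0,"gripper":1},
    {"rx":0,"ry":0,"rz":-9.5,"dx":0,"dy":0,"dz":0,"gripper":1},
    {"rx":0,"ry":0,"rz":-9.5,"dx":0,"dy":0,"dz":0,"gripper":1},
    {"rx":0,"ry":0,"rz":-9.5,"dx":0,"dy":0,"dz":0,"gripper":1},
    {"rx":0,"ry":0,"rz":-9.5,"dx":0,"dy":0,"dz":0,"gripper":1},
    {"rx":0,"ry":0,"rz":-9.5,"dx":0,"dy":0,"dz":0,"gripper":1},
    {"rx":0,"ry":0,"rz":0,"dx":0,"dy":0,"dz":0,"gripper":1},
  ],
)

```text
clock: 1.23
tcp_pos: [0.1958, -0.6457, 0.2528]
orientation: [-2.166, -2.274, -0.001]
contact_force: [-0.2, 0.0, -0.6]
grip_width: 0.0853
gripper_force: 0.0
```

step_arm(
  moves=[
    {"rx":0,"ry":0,"rz":0,"dx":32,"dy":23,"dz":0,"gripper":1},
    {"rx":0,"ry":0,"rz":0,"dx":32,"dy":23,"dz":0,"gripper":1},
    {"rx":0,"ry":0,"rz":0,"dx":32,"dy":23,"dz":0,"gripper":1},
    {"rx":0,"ry":0,"rz":0,"dx":32,"dy":23,"dz":0,"gripper":1},
    {"rx":0,"ry":0,"rz":0,"dx":32,"dy":23,"dz":0,"gripper":1},
    {"rx":0,"ry":0,"rz":0,"dx":32,"dy":23,"dz":0,"gripper":1},
    {"rx":0,"ry":0,"rz":0,"dx":32,"dy":23,"dz":0,"gripper":1},
    {"rx":0,"ry":0,"rz":0,"dx":32,"dy":23,"dz":0,"gripper":1},
    {"rx":0,"ry":0,"rz":0,"dx":32,"dy":23,"dz":0,"gripper":1},
    {"rx":0,"ry":0,"rz":0,"dx":32,"dy":23,"dz":0,"gripper":1},
    {"rx":0,"ry":0,"rz":0,"dx":32,"dy":23,"dz":0,"gripper":1},
    {"rx":0,"ry":0,"rz":0,"dx":32,"dy":23,"dz":0,"gripper":1},
    {"rx":0,"ry":0,"rz":0,"dx":32,"dy":23,"dz":0,"gripper":1},
    {"rx":0,"ry":0,"rz":0,"dx":32,"dy":23,"dz":0,"gripper":1},
    {"rx":0,"ry":0,"rz":0,"dx":32,"dy":23,"dz":0,"gripper":1},
    {"rx":0,"ry":0,"rz":0,"dx":20,"dy":20,"dz":0,"gripper":1},
    {"rx":0,"ry":0,"rz":0,"dx":0,"dy":0,"dz":0,"gripper":1},
    {"rx":0,"ry":0,"rz":0,"dx":0,"dy":0,"dz":0,"gripper":1},
  ],
)

```text
clock: 3.48
tcp_pos: [0.5349, -0.1288, 0.253]
orientation: [-2.167, -2.274, 0.001]
contact_force: [-0.7, -0.2, -0.6]
grip_width: 0.0856
gripper_force: 0.0
```

step_arm(
  moves=[
    {"rx":0,"ry":0,"rz":0,"dx":20,"dy":14,"dz":0,"gripper":1},
    {"rx":0,"ry":0,"rz":0,"dx":0,"dy":0,"dz":35,"gripper":1},
    {"rx":0,"ry":0,"rz":0,"dx":0,"dy":0,"dz":35,"gripper":1},
    {"rx":0,"ry":0,"rz":0,"dx":0,"dy":0,"dz":35,"gripper":1},
    {"rx":0,"ry":0,"rz":0,"dx":0,"dy":0,"dz":30,"gripper":1},
    {"rx":0,"ry":0,"rz":0,"dx":0,"dy":0,"dz":20,"gripper":1},
    {"rx":0,"ry":0,"rz":0,"dx":0,"dy":0,"dz":15,"gripper":1},
    {"rx":0,"ry":0,"rz":0,"dx":0,"dy":0,"dz":5,"gripper":1},
    {"rx":0,"ry":0,"rz":0,"dx":0,"dy":0,"dz":0,"gripper":1},
  ],
)

```text
clock: 4.6
tcp_pos: [0.5487, -0.1075, 0.0786]
orientation: [2.164, 2.276, 0.0]
contact_force: [-0.2, 0.5, -0.8]
grip_width: 0.0853
gripper_force: 0.0
```

```bash
python3 - <<'E'
from h import *
a=r.grab_frame("side"); b=r.grab_frame("top")
cv2.imwrite("pics/s1.png",np.hstack([cv2.resize(a[170:320,150:300],(600,600),interpolation=cv2.INTER_CUBIC)[:, :400],cv2.resize(b[95:245,118:268],(600,600),interpolation=cv2.INTER_CUBIC)[:,:400]]))
cv2.imwrite("pics/s1.png",np.hstack([cv2.resize(a[180:280,170:305],(400,300)),cv2.resize(b[95:245,110:260],(300,300))]).repeat(1,0))
E
```

```text
(no output)
```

View pics/s1.png

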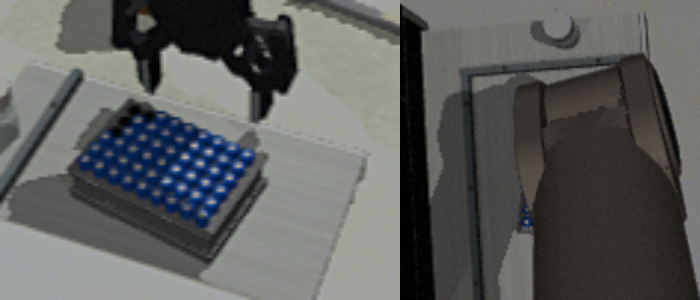

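The crop shows both fingertips clear of the rack's right-hand side, with the nearer tip at about side pixel (258,220). I'll check the tip height from that.

```bash
python3 - <<'E'
from h import *
c=r.camera_info("side")
for z in (.05,.056,.063,.069,.075):
    P=np.float64([[.5487+s*.9988*.048+e*-.0488,-.1075+s*.048*.0488+e*.9988,z] for s in(-1,1) for e in (-.011,.011)])
    print(z,cv2.projectPoints(P,c["rvec"],c["tvec"],c["mtx"],c["D"])[0].reshape(-1,2).round(1).tolist())
E
```

```text
0.05 [[259.0, 220.9], [255.9, 227.3], [223.1, 210.9], [219.4, 216.9]]
0.056 [[259.1, 219.2], [255.9, 225.6], [222.9, 209.2], [219.2, 215.3]]
0.063 [[259.1, 217.3], [255.9, 223.7], [222.7, 207.2], [219.1, 213.3]]
0.069 [[259.1, 215.6], [256.0, 222.0], [222.6, 205.6], [218.9, 211.6]]
0.075 [[259.1, 213.9], [256.0, 220.3], [222.5, 203.9], [218.7, 209.9]]
```

step_arm(
  moves=[
    {"rx":0,"ry":0,"rz":0,"dx":0,"dy":0,"dz":4,"gripper":1},
    {"rx":0,"ry":0,"rz":0,"dx":0,"dy":0,"dz":0,"gripper":1},
  ],
)

```text
clock: 4.95
tcp_pos: [0.5484, -0.1075, 0.0743]
orientation: [2.165, 2.277, -0.0]
contact_force: [-0.5, 0.1, 0.3]
grip_width: 0.0854
gripper_force: 0.0
```

step_arm(
  moves=[
    {"rx":0,"ry":0,"rz":0,"dx":0,"dy":0,"dz":4,"gripper":1},
    {"rx":0,"ry":0,"rz":0,"dx":0,"dy":0,"dz":0,"gripper":1},
  ],
)

```text
clock: 5.2
tcp_pos: [0.5482, -0.1074, 0.07]
orientation: [-2.164, -2.276, 0.001]
contact_force: [-0.1, -0.5, 1.5]
grip_width: 0.0854
gripper_force: 0.0
```

step_arm(
  moves=[
    {"rx":0,"ry":0,"rz":0,"dx":5,"dy":0,"dz":0,"gripper":1},
    {"rx":0,"ry":0,"rz":0,"dx":5,"dy":0,"dz":0,"gripper":1},
    {"rx":0,"ry":0,"rz":0,"dx":5,"dy":0,"dz":0,"gripper":1},
    {"rx":0,"ry":0,"rz":0,"dx":5,"dy":0,"dz":0,"gripper":1},
    {"rx":0,"ry":0,"rz":0,"dx":4,"dy":0,"dz":0,"gripper":1},
    {"rx":0,"ry":0,"rz":0,"dx":4,"dy":0,"dz":0,"gripper":1},
    {"rx":0,"ry":0,"rz":0,"dx":4,"dy":0,"dz":0,"gripper":1},
    {"rx":0,"ry":0,"rz":0,"dx":4,"dy":0,"dz":0,"gripper":1},
    {"rx":0,"ry":0,"rz":0,"dx":4,"dy":0,"dz":0,"gripper":1},
    {"rx":0,"ry":0,"rz":0,"dx":4,"dy":0,"dz":0,"gripper":1},
    {"rx":0,"ry":0,"rz":0,"dx":4,"dy":0,"dz":0,"gripper":1},
    {"rx":0,"ry":0,"rz":0,"dx":4,"dy":0,"dz":0,"gripper":1},
    {"rx":0,"ry":0,"rz":0,"dx":4,"dy":0,"dz":0,"gripper":1},
    {"rx":0,"ry":0,"rz":0,"dx":4,"dy":0,"dz":0,"gripper":1},
    {"rx":0,"ry":0,"rz":0,"dx":4,"dy":0,"dz":0,"gripper":1},
    {"rx":0,"ry":0,"rz":0,"dx":4,"dy":0,"dz":0,"gripper":1},
  ],
)

```text
clock: 7.2
tcp_pos: [0.545, -0.0393, 0.0703]
orientation: [2.165, 2.277, -0.0]
contact_force: [0.6, -1.4, 0.3]
grip_width: 0.0853
gripper_force: 0.7
```

```bash
python3 - <<'E'
from h import *
a=r.grab_frame("side")
cv2.imwrite("pics/s2.png",cv2.resize(a[180:280,150:305],(775,500),interpolation=cv2.INTER_CUBIC))
E
```

```text
(no output)
```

View pics/s2.png

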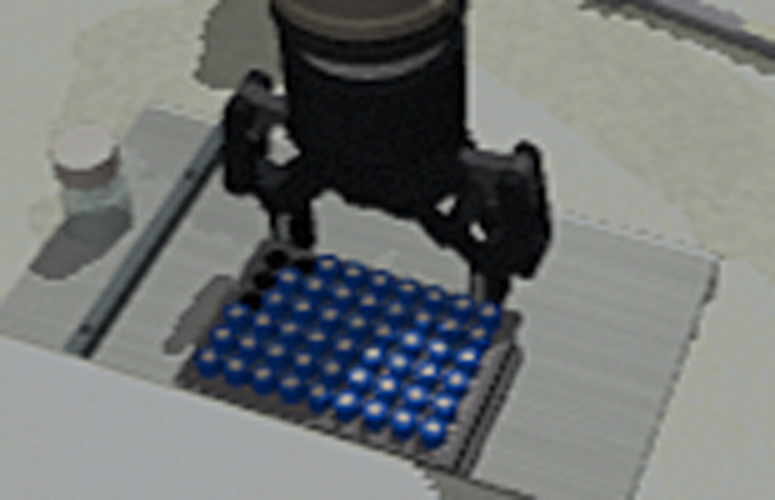

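The side view shows the rack parallel to both fingertips, flat on the tray, with the jar untouched. I'll keep pushing towards the back fence.

step_arm(
  moves=[
    {"rx":0,"ry":0,"rz":0,"dx":3,"dy":0,"dz":0,"gripper":1},
    {"rx":0,"ry":0,"rz":0,"dx":3,"dy":0,"dz":0,"gripper":1},
    {"rx":0,"ry":0,"rz":0,"dx":2,"dy":0,"dz":0,"gripper":1},
  ],
)

```text
clock: 7.62
tcp_pos: [0.5446, -0.0313, 0.0703]
orientation: [-2.165, -2.277, 0.0]
contact_force: [0.5, -1.1, 0.3]
grip_width: 0.0851
gripper_force: 0.6
```

step_arm(
  moves=[
    {"rx":0,"ry":0,"rz":0,"dx":1,"dy":0,"dz":0,"gripper":1},
    {"rx":0,"ry":0,"rz":0,"dx":1,"dy":0,"dz":0,"gripper":1},
  ],
)

```text
clock: 7.88
tcp_pos: [0.5445, -0.0296, 0.0703]
orientation: [2.165, 2.277, -0.0]
contact_force: [-0.3, -1.8, 0.5]
grip_width: 0.0854
gripper_force: 0.6
```

step_arm(
  moves=[
    {"rx":0,"ry":0,"rz":0,"dx":1,"dy":0,"dz":0,"gripper":1},
    {"rx":0,"ry":0,"rz":0,"dx":1,"dy":0,"dz":0,"gripper":1},
  ],
)

```text
clock: 8.12
tcp_pos: [0.5444, -0.0276, 0.0703]
orientation: [2.165, 2.276, 0.0]
contact_force: [0.3, -0.7, 0.3]
grip_width: 0.0857
gripper_force: 0.6
```

step_arm(
  moves=[
    {"rx":0,"ry":0,"rz":0,"dx":1,"dy":0,"dz":0,"gripper":1},
    {"rx":0,"ry":0,"rz":0,"dx":1,"dy":0,"dz":0,"gripper":1},
  ],
)

```text
clock: 8.38
tcp_pos: [0.5443, -0.0255, 0.0703]
orientation: [-2.165, -2.277, 0.0]
contact_force: [-0.3, -1.9, -0.6]
grip_width: 0.0854
gripper_force: 0.6
```

step_arm(
  moves=[
    {"rx":0,"ry":0,"rz":0,"dx":1,"dy":0,"dz":0,"gripper":1},
    {"rx":0,"ry":0,"rz":0,"dx":1,"dy":0,"dz":0,"gripper":1},
  ],
)

```text
clock: 8.62
tcp_pos: [0.5442, -0.0242, 0.0703]
orientation: [2.164, 2.276, -0.001]
contact_force: [0.6, -4.8, -0.2]
grip_width: 0.0853
gripper_force: 2.4
```

step_arm(
  moves=[
    {"rx":0,"ry":0,"rz":0,"dx":1,"dy":0,"dz":0,"gripper":1},
    {"rx":0,"ry":0,"rz":0,"dx":0,"dy":0,"dz":0,"gripper":1},
  ],
)

```text
clock: 8.88
tcp_pos: [0.5443, -0.0242, 0.0703]
orientation: [2.165, 2.275, -0.002]
contact_force: [0.7, -6.0, -0.5]
grip_width: 0.0853
gripper_force: 2.9
```

step_arm(
  moves=[
    {"rx":0,"ry":0,"rz":0,"dx":1,"dy":0,"dz":0,"gripper":1},
    {"rx":0,"ry":0,"rz":0,"dx":0,"dy":0,"dz":0,"gripper":1},
  ],
)

```text
clock: 9.12
tcp_pos: [0.5445, -0.0241, 0.0703]
orientation: [2.164, 2.274, -0.003]
contact_force: [2.0, -8.7, 0.0]
grip_width: 0.0853
gripper_force: 4.1
```

step_arm(
  moves=[
    {"rx":0,"ry":0,"rz":0,"dx":-4,"dy":0,"dz":0,"gripper":1},
    {"rx":0,"ry":0,"rz":0,"dx":-8,"dy":0,"dz":0,"gripper":1},
    {"rx":0,"ry":0,"rz":0,"dx":0,"dy":0,"dz":-20,"gripper":1},
    {"rx":0,"ry":0,"rz":0,"dx":0,"dy":0,"dz":-30,"gripper":1},
    {"rx":0,"ry":0,"rz":0,"dx":0,"dy":0,"dz":-30,"gripper":-0.3},
    {"rx":0,"ry":0,"rz":0,"dx":12,"dy":-19,"dz":0,"gripper":-0.3},
    {"rx":0,"ry":0,"rz":0,"dx":12,"dy":-19,"dz":0,"gripper":-0.3},
    {"rx":0,"ry":0,"rz":0,"dx":12,"dy":-19,"dz":0,"gripper":-0.3},
    {"rx":0,"ry":0,"rz":0,"dx":12,"dy":-19,"dz":0,"gripper":-0.3},
    {"rx":0,"ry":0,"rz":0,"dx":12,"dy":-19,"dz":0,"gripper":-0.3},
    {"rx":0,"ry":0,"rz":0,"dx":0,"dy":0,"dz":0,"gripper":-0.3},
  ],
)

```text
clock: 10.5
tcp_pos: [0.446, 0.0226, 0.1514]
orientation: [2.161, 2.279, 0.0]
contact_force: [-0.4, 0.9, -0.0]
grip_width: 0.0296
gripper_force: 0.0
```

step_arm(
  moves=[
    {"rx":0,"ry":0,"rz":9,"dx":0,"dy":0,"dz":0,"gripper":-0.3},
    {"rx":0,"ry":0,"rz":9,"dx":0,"dy":0,"dz":0,"gripper":-0.3},
    {"rx":0,"ry":0,"rz":9,"dx":0,"dy":0,"dz":0,"gripper":-0.3},
    {"rx":0,"ry":0,"rz":9,"dx":0,"dy":0,"dz":0,"gripper":-0.3},
    {"rx":0,"ry":0,"rz":9,"dx":0,"dy":0,"dz":0,"gripper":-0.3},
    {"rx":0,"ry":0,"rz":9,"dx":0,"dy":0,"dz":0,"gripper":-0.3},
    {"rx":0,"ry":0,"rz":9,"dx":0,"dy":0,"dz":0,"gripper":-0.3},
    {"rx":0,"ry":0,"rz":9,"dx":0,"dy":0,"dz":0,"gripper":-0.3},
    {"rx":0,"ry":0,"rz":9,"dx":0,"dy":0,"dz":0,"gripper":-0.3},
    {"rx":0,"ry":0,"rz":9,"dx":0,"dy":0,"dz":0,"gripper":-0.3},
    {"rx":0,"ry":0,"rz":0,"dx":0,"dy":0,"dz":0,"gripper":-0.3},
  ],
)

```text
clock: 11.88
tcp_pos: [0.4478, 0.0216, 0.151]
orientation: [-3.14, -0.081, -0.002]
contact_force: [0.2, -0.8, 0.1]
grip_width: 0.0298
gripper_force: 0.0
```

```bash
python3 - <<'E'
from h import *
a=r.grab_frame("side"); b=r.grab_frame("top"); cv2.imwrite("pics/top_raw3.png",b)
cv2.imwrite("pics/s3.png",np.hstack([cv2.resize(a[170:300,150:280],(400,400),interpolation=cv2.INTER_CUBIC),cv2.resize(b[100:230,120:250],(400,400),interpolation=cv2.INTER_CUBIC)]))
print(r.get_obs()["joints"])
E
```

```text
[ 0.06212221  0.26353678 -0.28471078  2.16121416  0.11010357  0.72908011
 -1.81260748]
```

View pics/s3.png

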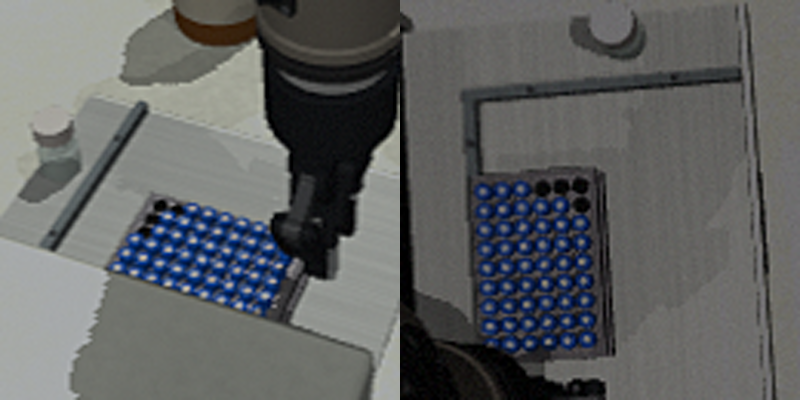

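The rack lies along the back fence, with its corner at crop (472,168). The fingers stand just behind its short side, so I can descend.

step_arm(
  moves=[
    {"rx":0,"ry":0,"rz":0,"dx":0,"dy":0,"dz":25,"gripper":-0.3},
    {"rx":0,"ry":0,"rz":0,"dx":0,"dy":0,"dz":25,"gripper":-0.3},
    {"rx":0,"ry":0,"rz":0,"dx":0,"dy":0,"dz":12,"gripper":-0.3},
    {"rx":0,"ry":0,"rz":0,"dx":0,"dy":0,"dz":4,"gripper":-0.3},
    {"rx":0,"ry":0,"rz":0,"dx":0,"dy":0,"dz":4,"gripper":-0.3},
    {"rx":0,"ry":0,"rz":0,"dx":0,"dy":0,"dz":0,"gripper":-0.3},
  ],
)

```text
clock: 12.72
tcp_pos: [0.4471, 0.0216, 0.0806]
orientation: [-3.141, -0.08, -0.001]
contact_force: [-1.2, 0.5, -0.8]
grip_width: 0.0302
gripper_force: 0.0
```

step_arm(
  moves=[
    {"rx":0,"ry":0,"rz":0,"dx":4,"dy":0,"dz":0,"gripper":-0.3},
    {"rx":0,"ry":0,"rz":0,"dx":4,"dy":0,"dz":0,"gripper":-0.3},
    {"rx":0,"ry":0,"rz":0,"dx":3,"dy":0,"dz":0,"gripper":-0.3},
    {"rx":0,"ry":0,"rz":0,"dx":3,"dy":0,"dz":0,"gripper":-0.3},
    {"rx":0,"ry":0,"rz":0,"dx":3,"dy":0,"dz":0,"gripper":-0.3},
    {"rx":0,"ry":0,"rz":0,"dx":3,"dy":0,"dz":0,"gripper":-0.3},
  ],
)

```text
clock: 13.48
tcp_pos: [0.4665, 0.0225, 0.0801]
orientation: [3.14, 0.079, -0.001]
contact_force: [-1.4, -0.9, 0.7]
grip_width: 0.0298
gripper_force: 0.6
```

step_arm(
  moves=[
    {"rx":0,"ry":0,"rz":0,"dx":3,"dy":0,"dz":0,"gripper":-0.3},
    {"rx":0,"ry":0,"rz":0,"dx":3,"dy":0,"dz":0,"gripper":-0.3},
    {"rx":0,"ry":0,"rz":0,"dx":3,"dy":0,"dz":0,"gripper":-0.3},
    {"rx":0,"ry":0,"rz":0,"dx":3,"dy":0,"dz":0,"gripper":-0.3},
    {"rx":0,"ry":0,"rz":0,"dx":3,"dy":0,"dz":0,"gripper":-0.3},
  ],
)

```text
clock: 14.1
tcp_pos: [0.482, 0.0234, 0.0803]
orientation: [3.141, 0.079, 0.0]
contact_force: [-0.9, 0.2, -0.2]
grip_width: 0.0295
gripper_force: 0.5
```

step_arm(
  moves=[
    {"rx":0,"ry":0,"rz":0,"dx":3,"dy":0,"dz":0,"gripper":-0.3},
    {"rx":0,"ry":0,"rz":0,"dx":3,"dy":0,"dz":0,"gripper":-0.3},
    {"rx":0,"ry":0,"rz":0,"dx":3,"dy":0,"dz":0,"gripper":-0.3},
    {"rx":0,"ry":0,"rz":0,"dx":3,"dy":0,"dz":0,"gripper":-0.3},
    {"rx":0,"ry":0,"rz":0,"dx":3,"dy":0,"dz":0,"gripper":-0.3},
    {"rx":0,"ry":0,"rz":0,"dx":3,"dy":0,"dz":0,"gripper":-0.3},
    {"rx":0,"ry":0,"rz":0,"dx":3,"dy":0,"dz":0,"gripper":-0.3},
    {"rx":0,"ry":0,"rz":0,"dx":3,"dy":0,"dz":0,"gripper":-0.3},
    {"rx":0,"ry":0,"rz":0,"dx":3,"dy":0,"dz":0,"gripper":-0.3},
  ],
)

```text
clock: 15.22
tcp_pos: [0.5089, 0.0247, 0.0803]
orientation: [-3.141, -0.079, -0.0]
contact_force: [-1.8, -0.3, -0.8]
grip_width: 0.0301
gripper_force: 0.6
```

step_arm(
  moves=[
    {"rx":0,"ry":0,"rz":0,"dx":1,"dy":0,"dz":0,"gripper":-0.3},
    {"rx":0,"ry":0,"rz":0,"dx":1,"dy":0,"dz":0,"gripper":-0.3},
  ],
)

```text
clock: 15.48
tcp_pos: [0.5108, 0.0248, 0.0804]
orientation: [3.141, 0.079, -0.0]
contact_force: [-1.3, -0.2, 0.1]
grip_width: 0.0296
gripper_force: 0.7
```

step_arm(
  moves=[
    {"rx":0,"ry":0,"rz":0,"dx":1,"dy":0,"dz":0,"gripper":-0.3},
    {"rx":0,"ry":0,"rz":0,"dx":1,"dy":0,"dz":0,"gripper":-0.3},
  ],
)

```text
clock: 15.72
tcp_pos: [0.5127, 0.0249, 0.0804]
orientation: [3.141, 0.079, 0.0]
contact_force: [-1.0, 0.7, 0.7]
grip_width: 0.03
gripper_force: 0.7
```

step_arm(
  moves=[
    {"rx":0,"ry":0,"rz":0,"dx":1,"dy":0,"dz":0,"gripper":-0.3},
    {"rx":0,"ry":0,"rz":0,"dx":1,"dy":0,"dz":0,"gripper":-0.3},
  ],
)

```text
clock: 15.98
tcp_pos: [0.5148, 0.025, 0.0803]
orientation: [3.141, 0.079, 0.0]
contact_force: [-1.4, -0.4, 0.0]
grip_width: 0.03
gripper_force: 0.7
```

step_arm(
  moves=[
    {"rx":0,"ry":0,"rz":0,"dx":1,"dy":0,"dz":0,"gripper":-0.3},
    {"rx":0,"ry":0,"rz":0,"dx":1,"dy":0,"dz":0,"gripper":-0.3},
  ],
)

```text
clock: 16.23
tcp_pos: [0.5168, 0.0251, 0.0803]
orientation: [3.141, 0.079, 0.0]
contact_force: [-1.2, 0.1, 1.1]
grip_width: 0.0298
gripper_force: 0.7
```

step_arm(
  moves=[
    {"rx":0,"ry":0,"rz":0,"dx":1,"dy":0,"dz":0,"gripper":-0.3},
    {"rx":0,"ry":0,"rz":0,"dx":1,"dy":0,"dz":0,"gripper":-0.3},
  ],
)

```text
clock: 16.48
tcp_pos: [0.5174, 0.025, 0.08]
orientation: [3.14, 0.079, -0.004]
contact_force: [-6.8, -0.5, 2.9]
grip_width: 0.0298
gripper_force: 3.2
```

step_arm(
  moves=[
    {"rx":0,"ry":0,"rz":0,"dx":1,"dy":0,"dz":0,"gripper":-0.3},
    {"rx":0,"ry":0,"rz":0,"dx":1,"dy":0,"dz":0,"gripper":-0.3},
  ],
)

```text
clock: 16.73
tcp_pos: [0.5176, 0.0249, 0.0795]
orientation: [3.139, 0.08, -0.01]
contact_force: [-11.0, -0.3, 6.5]
grip_width: 0.0299
gripper_force: 5.3
```

step_arm(
  moves=[
    {"rx":0,"ry":0,"rz":0,"dx":1,"dy":0,"dz":0,"gripper":-0.3},
    {"rx":0,"ry":0,"rz":0,"dx":0,"dy":0,"dz":0,"gripper":-0.3},
  ],
)

```text
clock: 16.98
tcp_pos: [0.5177, 0.0249, 0.0793]
orientation: [3.139, 0.08, -0.013]
contact_force: [-12.2, -0.3, 5.7]
grip_width: 0.0296
gripper_force: 5.7
```

step_arm(
  moves=[
    {"rx":0,"ry":0,"rz":0,"dx":-5,"dy":0,"dz":0,"gripper":-0.3},
    {"rx":0,"ry":0,"rz":0,"dx":-10,"dy":0,"dz":0,"gripper":-0.3},
    {"rx":0,"ry":0,"rz":0,"dx":-25,"dy":0,"dz":0,"gripper":-0.3},
    {"rx":0,"ry":0,"rz":0,"dx":-30,"dy":0,"dz":-35,"gripper":-0.3},
    {"rx":0,"ry":0,"rz":0,"dx":0,"dy":0,"dz":-35,"gripper":-0.3},
    {"rx":0,"ry":0,"rz":0,"dx":0,"dy":0,"dz":0,"gripper":-0.3},
  ],
)

```text
clock: 17.73
tcp_pos: [0.4537, 0.0221, 0.1529]
orientation: [-3.14, -0.079, -0.011]
contact_force: [0.4, 0.2, -1.4]
grip_width: 0.03
gripper_force: 0.0
```

```bash
python3 - <<'E'
from h import *
b=r.grab_frame("top"); cv2.imwrite("pics/top_raw4.png",b)
crop(b,"pics/c4.png",x0=118,y0=105,w=130,h=100,s=6)
E
```

```text
(no output)
```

View pics/c4.png

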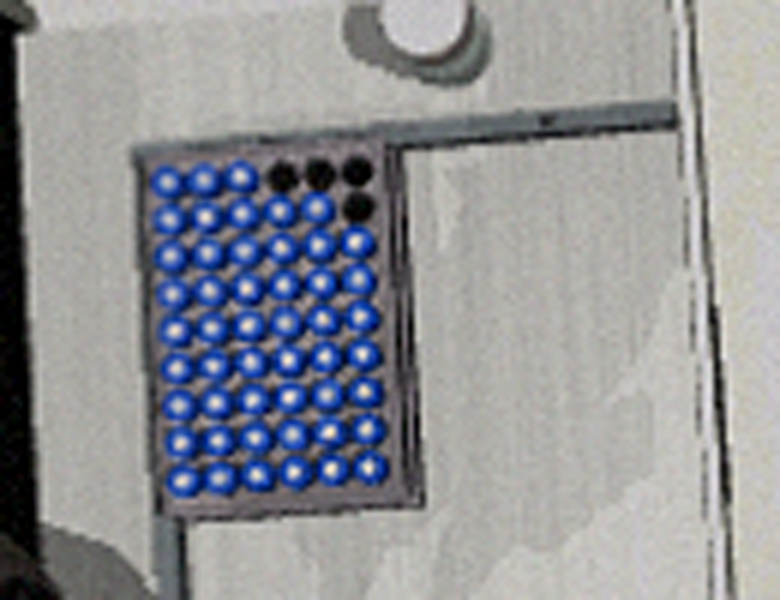

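The rack sits against both fences, visually square. Its corner is at crop (140,150), the back fence edge runs under its left side, and the jar has not moved. I'll press once more towards the back fence to make sure of the seat.

step_arm(
  moves=[
    {"rx":0,"ry":0,"rz":0,"dx":20,"dy":10,"dz":0,"gripper":-0.3},
    {"rx":0,"ry":0,"rz":0,"dx":20,"dy":10,"dz":0,"gripper":-0.3},
    {"rx":0,"ry":0,"rz":0,"dx":20,"dy":10,"dz":0,"gripper":-0.3},
    {"rx":0,"ry":0,"rz":0,"dx":20,"dy":10,"dz":0,"gripper":-0.3},
    {"rx":0,"ry":0,"rz":0,"dx":20,"dy":10,"dz":0,"gripper":-0.3},
    {"rx":0,"ry":0,"rz":0,"dx":20,"dy":10,"dz":0,"gripper":-0.3},
    {"rx":0,"ry":0,"rz":0,"dx":10,"dy":13,"dz":0,"gripper":-0.3},
    {"rx":0,"ry":0,"rz":0,"dx":0,"dy":0,"dz":0,"gripper":-0.3},
  ],
)

```text
clock: 18.77
tcp_pos: [0.5852, -0.046, 0.1494]
orientation: [3.14, 0.076, -0.002]
contact_force: [-0.9, -0.2, -0.2]
grip_width: 0.03
gripper_force: 0.0
```

step_arm(
  moves=[
    {"rx":0,"ry":0,"rz":-9,"dx":0,"dy":0,"dz":0,"gripper":-0.3},
    {"rx":0,"ry":0,"rz":-9,"dx":0,"dy":0,"dz":0,"gripper":-0.3},
    {"rx":0,"ry":0,"rz":-9,"dx":0,"dy":0,"dz":0,"gripper":-0.3},
    {"rx":0,"ry":0,"rz":-9,"dx":0,"dy":0,"dz":0,"gripper":-0.3},
    {"rx":0,"ry":0,"rz":-9,"dx":0,"dy":0,"dz":0,"gripper":-0.3},
    {"rx":0,"ry":0,"rz":-9,"dx":0,"dy":0,"dz":0,"gripper":-0.3},
    {"rx":0,"ry":0,"rz":-9,"dx":0,"dy":0,"dz":0,"gripper":-0.3},
    {"rx":0,"ry":0,"rz":-9,"dx":0,"dy":0,"dz":0,"gripper":-0.3},
    {"rx":0,"ry":0,"rz":-9,"dx":0,"dy":0,"dz":0,"gripper":-0.3},
    {"rx":0,"ry":0,"rz":-9,"dx":0,"dy":0,"dz":0,"gripper":-0.3},
    {"rx":0,"ry":0,"rz":0,"dx":0,"dy":0,"dz":0,"gripper":0.6},
    {"rx":0,"ry":0,"rz":0,"dx":0,"dy":0,"dz":0,"gripper":0.6},
  ],
)

```text
clock: 20.27
tcp_pos: [0.5848, -0.0444, 0.1502]
orientation: [-2.168, -2.274, 0.0]
contact_force: [-0.1, -0.1, -0.1]
grip_width: 0.0651
gripper_force: 0.0
```

step_arm(
  moves=[
    {"rx":0,"ry":0,"rz":0,"dx":0,"dy":7,"dz":20,"gripper":0.6},
    {"rx":0,"ry":0,"rz":0,"dx":0,"dy":0,"dz":25,"gripper":0.6},
    {"rx":0,"ry":0,"rz":0,"dx":0,"dy":0,"dz":20,"gripper":0.6},
    {"rx":0,"ry":0,"rz":0,"dx":0,"dy":0,"dz":5,"gripper":0.6},
    {"rx":0,"ry":0,"rz":0,"dx":0,"dy":0,"dz":4,"gripper":0.6},
    {"rx":0,"ry":0,"rz":0,"dx":0,"dy":0,"dz":0,"gripper":0.6},
  ],
)

```text
clock: 21.02
tcp_pos: [0.5926, -0.0441, 0.0766]
orientation: [2.165, 2.276, 0.001]
contact_force: [0.6, 0.1, 0.0]
grip_width: 0.0679
gripper_force: 0.0
```

step_arm(
  moves=[
    {"rx":0,"ry":0,"rz":0,"dx":5,"dy":0,"dz":0,"gripper":0.6},
    {"rx":0,"ry":0,"rz":0,"dx":5,"dy":0,"dz":0,"gripper":0.6},
    {"rx":0,"ry":0,"rz":0,"dx":4,"dy":0,"dz":0,"gripper":0.6},
    {"rx":0,"ry":0,"rz":0,"dx":2,"dy":0,"dz":0,"gripper":0.6},
    {"rx":0,"ry":0,"rz":0,"dx":2,"dy":0,"dz":0,"gripper":0.6},
  ],
)

```text
clock: 21.65
tcp_pos: [0.5914, -0.0261, 0.0763]
orientation: [2.165, 2.277, -0.0]
contact_force: [0.2, -0.6, 0.6]
grip_width: 0.068
gripper_force: 0.0
```

step_arm(
  moves=[
    {"rx":0,"ry":0,"rz":0,"dx":1,"dy":0,"dz":0,"gripper":0.6},
    {"rx":0,"ry":0,"rz":0,"dx":1,"dy":0,"dz":0,"gripper":0.6},
  ],
)

```text
clock: 21.9
tcp_pos: [0.5913, -0.0243, 0.0763]
orientation: [2.165, 2.277, -0.0]
contact_force: [-0.0, 0.1, 0.0]
grip_width: 0.0682
gripper_force: 0.0
```

step_arm(
  moves=[
    {"rx":0,"ry":0,"rz":0,"dx":1,"dy":0,"dz":0,"gripper":0.6},
    {"rx":0,"ry":0,"rz":0,"dx":1,"dy":0,"dz":0,"gripper":0.6},
  ],
)

```text
clock: 22.15
tcp_pos: [0.5912, -0.0223, 0.0763]
orientation: [2.165, 2.277, -0.0]
contact_force: [-0.2, -2.0, 0.6]
grip_width: 0.0686
gripper_force: 0.7
```

step_arm(
  moves=[
    {"rx":0,"ry":0,"rz":0,"dx":1,"dy":0,"dz":0,"gripper":0.6},
    {"rx":0,"ry":0,"rz":0,"dx":0,"dy":0,"dz":0,"gripper":0.6},
  ],
)

```text
clock: 22.4
tcp_pos: [0.591, -0.0215, 0.0762]
orientation: [2.165, 2.276, -0.001]
contact_force: [-0.4, -1.4, 0.4]
grip_width: 0.0685
gripper_force: 0.7
```

step_arm(
  moves=[
    {"rx":0,"ry":0,"rz":0,"dx":1,"dy":0,"dz":0,"gripper":0.6},
    {"rx":0,"ry":0,"rz":0,"dx":0,"dy":0,"dz":0,"gripper":0.6},
  ],
)

```text
clock: 22.65
tcp_pos: [0.5911, -0.0214, 0.0763]
orientation: [2.165, 2.275, -0.002]
contact_force: [-0.4, -5.9, -0.3]
grip_width: 0.0686
gripper_force: 2.6
```

step_arm(
  moves=[
    {"rx":0,"ry":0,"rz":0,"dx":1,"dy":0,"dz":0,"gripper":0.6},
    {"rx":0,"ry":0,"rz":0,"dx":0,"dy":0,"dz":0,"gripper":0.6},
  ],
)

```text
clock: 22.9
tcp_pos: [0.5913, -0.0213, 0.0763]
orientation: [2.165, 2.274, -0.003]
contact_force: [0.5, -7.4, -0.3]
grip_width: 0.0682
gripper_force: 3.7
```

step_arm(
  moves=[
    {"rx":0,"ry":0,"rz":0,"dx":-4,"dy":0,"dz":0,"gripper":0.6},
    {"rx":0,"ry":0,"rz":0,"dx":-10,"dy":0,"dz":0,"gripper":0.6},
    {"rx":0,"ry":0,"rz":0,"dx":-15,"dy":-10,"dz":0,"gripper":0.6},
    {"rx":0,"ry":0,"rz":0,"dx":0,"dy":-10,"dz":-35,"gripper":0.6},
    {"rx":0,"ry":0,"rz":0,"dx":0,"dy":-20,"dz":-40,"gripper":0.6},
    {"rx":0,"ry":0,"rz":0,"dx":-20,"dy":-20,"dz":-40,"gripper":0.6},
    {"rx":0,"ry":0,"rz":0,"dx":-30,"dy":-20,"dz":-20,"gripper":0.6},
    {"rx":0,"ry":0,"rz":0,"dx":-35,"dy":-15,"dz":0,"gripper":0.6},
    {"rx":0,"ry":0,"rz":0,"dx":-35,"dy":0,"dz":0,"gripper":0.6},
    {"rx":0,"ry":0,"rz":0,"dx":-35,"dy":0,"dz":0,"gripper":0.6},
    {"rx":0,"ry":0,"rz":0,"dx":-30,"dy":0,"dz":0,"gripper":0.6},
    {"rx":0,"ry":0,"rz":0,"dx":0,"dy":0,"dz":0,"gripper":0.6},
    {"rx":0,"ry":0,"rz":0,"dx":0,"dy":0,"dz":0,"gripper":0.6},
  ],
)

```text
clock: 24.52
tcp_pos: [0.5063, -0.2372, 0.2111]
orientation: [-2.164, -2.276, -0.0]
contact_force: [-1.5, 0.2, 0.1]
grip_width: 0.0683
gripper_force: 0.0
```

```bash
python3 - <<'E'
from h import *
np.set_printoptions(precision=4,suppress=True)
b=r.grab_frame("top"); cv2.imwrite("pics/top_raw5.png",b)
crop(b,"pics/c5.png",x0=118,y0=105,w=130,h=100,s=6)
for n in("pics/top_raw4.png","pics/top_raw5.png"):
    f=cv2.imread(n).astype(int); m=(f[...,0]-f[...,2])>40; m[:,:135]=0;m[:,200:]=0;m[:120]=0;m[200:]=0
    ys,xs=np.nonzero(m); B=bp(cv2.boxPoints(cv2.minAreaRect(np.c_[xs,ys].astype(np.float32))),.091)
    d=[B[(i+1)%4]-B[i] for i in range(4)]; print(B.mean(0),[round(((np.degrees(np.arctan2(e[1],e[0]))+45)%90)-45,2) for e in d])
print(r.get_obs()["clock"])
E
```

```text
[0.5915 0.0309 0.091 ] [np.float64(2.18), np.float64(3.45), np.float64(2.62), np.float64(3.8)]
[0.5917 0.0326 0.091 ] [np.float64(2.18), np.float64(3.46), np.float64(2.62), np.float64(3.81)]
24.575
```

View pics/c5.png

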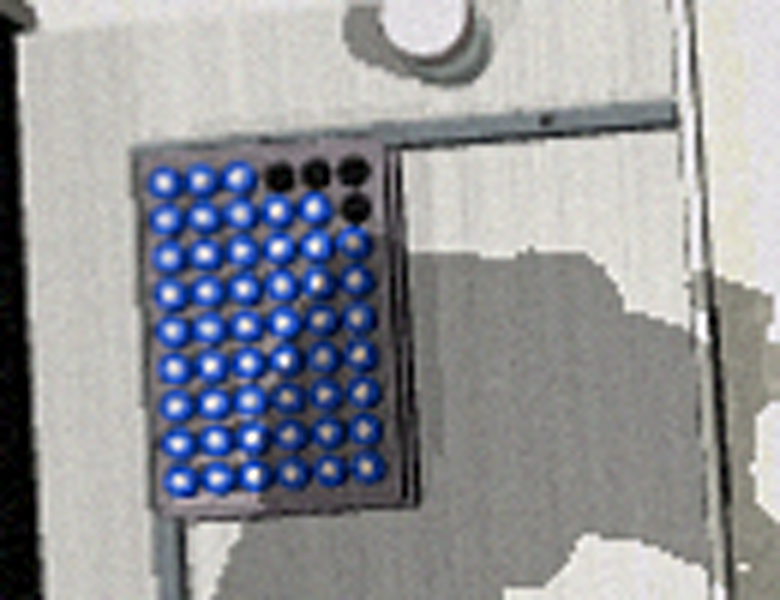

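The rack is flush in the corner at crop (135,150). The last press moved it about 1.5 mm further onto the back fence and did not change its x or angle. The jar is unmoved.

```bash
python3 -c "
from bench import r
print(r.hand_in())"
```

```text
the job is handed in; nothing more can be done
None
```

I slid the rack into the fence corner, pressed it against both fences and handed the job in at about 25 s; the last picture shows it square and flush, but no verdict came back.

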